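# Set out the tall spice vials on their tiles

### The arm

A 6-joint arm with a two-finger parallel gripper is mounted at the origin on the work surface. World frame = base frame: x ahead of the robot, y to its left, z up, the work surface at z = 0. Lengths are in m, angles in degrees, forces in N, time in s.
With the tool pointing down it reaches from about 0.325 to 0.75 m from the base axis. Payload 7.6 kg.
Tool frame: the origin (TCP) lies at the centre of the arm's flange, where the gripper is bolted on; the fingertips stand 173 mm ahead of it and the grasp point (between the pads) lies 155 mm ahead of it; z points along the fingers, y is the line along which they close (so a half turn about z gives the same grasp; the last joint's range is limited). The gripper opens to 85 mm and grips with 20 to 120 N. Pads are 22 mm wide; open, the fingers measure 114 mm over their backs; the gripper's body (76 mm by 85 mm) begins 54 mm behind the grasp point. The pads swing forward as they close: fully open they stand 13 mm farther back than shut.
Start: joints at [-73.356, 2.991, 80.254, -0, 96.75, -4.028], TCP at [0.185, -0.491, 0.405] pointing down, gripper open.
Joint ranges: [-166.34, 166.34], [-52.06, 124.39], [6.96, 135.62], [-60.46, 240.46], [14.63, 156.25], [-167.68, 167.68]. Speed limits (degrees/s): [147.25, 147.25, 172.46, 180, 180, 180].

### API

Orientations are given as a 3x3 rotation matrix whose columns are the frame's x, y, z axes.
In Python, from rig import get_state, optics, workorder gives the robot as it stands.
- The arm moves only by the shell command python3 -m creep 'ROWS'. ROWS is JSON, a list of rows, each an object of numbers: "dx", "dy", "dz": the shift along the tool's x, y, z each as a share of 0.12 m, from -1 to 1; "ax", "ay", "az": the turn, a rotation vector about the tool's x, y, z each as a share of 0.5 rad, from -1 to 1; "jaw": the gripper command: -1 is fully open, 1 is shut, values between are in proportion. In form: [{"dx": .., "dy": .., "dz": .., "ax": .., "ay": .., "az": .., "jaw": ..}, ...]. A call has 1 to 12 rows; each row is the pose to reach, as a shift and turn from the pose commanded when the call began, along the tool's axes at that moment; what a row does not reach only later rows make up. A row lasts 1/12 s, in which the tool goes at most 41.7 mm and 7.16 degrees, less where a joint would pass 70% of its speed; a pose out of reach is approached as far as the arm can. A call with a number of a shift or a turn outside -1 to 1 is refused whole. A call with a gripper value outside its range is refused whole. The fingers move at their own pace and stop on an object; the grip force is fixed at half the most. Time passes only in rows, so rows that repeat a pose let the fingers close. It gives the time, the measured TCP pose, the force, the opening and the grip force at its end, in the units of the state.
- get_state(): the state, without advancing time (a new reading comes with each control period).
- optics.grab_frame(name): name is "side" or "top"; returns the picture (420x560x3 uint8, red, green, blue); there is no depth.
- optics.camera_params(name): a dict with "fx", "fy", "cx", "cy" (pixels), "D" ([k1, k2, p1, p2, k3] as OpenCV has them; the pictures are not rectified), "R" (3x3) and "t" (3): a world point X has camera coordinates R X + t. Camera axes: x right, y down, z forward; pixel columns grow to the right and rows downward; lengths in m; the calibration is good to about 2 mm. A picture is of the moment at which its call begins. camera_params takes no time and is no camera call.
- workorder.close_job(): hands the job in; it is judged then, once.
The state is a dict: "time": time; "joint_positions": joint angles; "qd": joint speeds; "tau": joint torques, N m; "tool_pos": TCP position; "orientation": TCP orientation; "ft_force": force on the tool from outside, world axes, zero at the start; "moment": the same for the moment, N m; "gripper_width": opening from 0.0 (shut) to 1.0 (fully open); "gripper_force": force on a finger pad.
Only numpy, scipy, OpenCV 4.12 (cv2) and the standard library are available. Lean on these libraries where they do the work, as an engineer would, in place of code of your own. Each camera call takes 0.05 s, during which the arm holds its last target. There are 200 camera calls.

### The job

Set out the spices for service: take the four tall glass vials out of the wooden stand and stand each one upright in the middle of the glazed tile of its own colour (red, yellow, green, blue). Set them down rather than dropping them, let no vial tip over, and leave the two short vials standing where they are in the stand.

Things in the scene. Friction and masses are not known exactly. Their poses are not given: they have to be found in the camera images.
- tall_red: Tall round glass vial with paprika-red filling and a flat red cap as wide as the vial: 32 mm diameter all the way up, 120 mm tall (the top 20 mm is the cap), flat bottom, about 110 g. Loose; starts upright in one of the six holes of the stand, its underside 10 mm above the counter. Origin: centre of its underside; z up along its axis.
- tall_yellow: Tall round glass vial with turmeric-yellow filling and a flat yellow cap as wide as the vial: 32 mm diameter all the way up, 120 mm tall (the top 20 mm is the cap), flat bottom, about 110 g. Loose; starts upright in one of the six holes of the stand, its underside 10 mm above the counter. Origin: centre of its underside; z up along its axis.
- tall_green: Tall round glass vial with herb-green filling and a flat green cap as wide as the vial: 32 mm diameter all the way up, 120 mm tall (the top 20 mm is the cap), flat bottom, about 110 g. Loose; starts upright in one of the six holes of the stand, its underside 10 mm above the counter. Origin: centre of its underside; z up along its axis.
- tall_blue: Tall round glass vial with petal-blue filling and a flat blue cap as wide as the vial: 32 mm diameter all the way up, 120 mm tall (the top 20 mm is the cap), flat bottom, about 110 g. Loose; starts upright in one of the six holes of the stand, its underside 10 mm above the counter. Origin: centre of its underside; z up along its axis.
- short_red: Short glass vial with paprika-red filling and a narrow red stopper: glass 32 mm diameter and 62 mm tall, stopper 20 mm diameter, 75 mm tall in all. Loose; starts upright in one of the six holes of the stand and stays there. Origin: centre of its underside; z up. The stand: a fixed wooden block 35 mm high, 336 mm long, 70 mm wide.
- short_yellow: Short glass vial with turmeric-yellow filling and a narrow yellow stopper: glass 32 mm diameter and 62 mm tall, stopper 20 mm diameter, 75 mm tall in all. Loose; starts upright in one of the six holes of the stand and stays there. Origin: centre of its underside; z up. The stand's six holes, 37 mm wide, 25 mm deep, lie in one straight row, 52 mm apart, all filled at the start, in any order.
- tile_red: Glazed red tile lying flat and fixed on the counter: 80 x 80 mm, 8 mm thick, a thin white circle of 56 mm diameter marking its middle. Origin: centre of its underside, on the counter (its top is 8 mm higher); z up.
- tile_yellow: Glazed yellow tile lying flat and fixed on the counter: 80 x 80 mm, 8 mm thick, a thin white circle of 56 mm diameter marking its middle. Origin: centre of its underside, on the counter (its top is 8 mm higher); z up.
- tile_green: Glazed green tile lying flat and fixed on the counter: 80 x 80 mm, 8 mm thick, a thin white circle of 56 mm diameter marking its middle. Origin: centre of its underside, on the counter (its top is 8 mm higher); z up.
- tile_blue: Glazed blue tile lying flat and fixed on the counter: 80 x 80 mm, 8 mm thick, a thin white circle of 56 mm diameter marking its middle. Origin: centre of its underside, on the counter (its top is 8 mm higher); z up.

How it is judged (in metres and radians):
At the end, for the whole second after the job is handed in: Each tall vial stands on the tile of its own colour, upright (within 0.1 rad), its axis within 12 mm of the tile's centre, at rest; both short vials still stand in their holes, within 15 mm of where they started and within 0.2 rad of upright (horizontal distance between tall_red and tile_red below 0.012 m and z of tall_red in the frame of tile_red between 0.005 and 0.011 m and angle between each of tall_red, tall_yellow, tall_green, tall_blue's own z axis and vertical below 0.1 rad and linear speed of each of tall_red, tall_yellow, tall_green, tall_blue below 0.02 m/s and horizontal distance between tall_yellow and tile_yellow below 0.012 m and z of tall_yellow in the frame of tile_yellow between 0.005 and 0.011 m and horizontal distance between tall_green and tile_green below 0.012 m and z of tall_green in the frame of tile_green between 0.005 and 0.011 m and horizontal distance between tall_blue and tile_blue below 0.012 m and z of tall_blue in the frame of tile_blue between 0.005 and 0.011 m and distance of each of short_red, short_yellow from where it was at the start of the episode below 0.015 m and angle between each of short_red, short_yellow's own z axis and vertical below 0.2 rad); the robot touches nothing.
It fails at once if a vial tips over (more than 50 degrees from upright) (angle between any of tall_red, tall_yellow, tall_green, tall_blue, short_red, short_yellow's own z axis and vertical above 0.87 rad).
It fails at once if a short vial is lifted out of its hole (distance of any of short_red, short_yellow from where it was at the start of the episode above 0.025 m).
It fails at once if a tall vial is dropped onto its tile (falls faster than 0.6 m/s just above it) ((horizontal distance between tall_red and tile_red below 0.045 m and z of tall_red in the frame of tile_red below 0.03 m and linear speed of tall_red above 0.6 m/s) or (horizontal distance between tall_yellow and tile_yellow below 0.045 m and z of tall_yellow in the frame of tile_yellow below 0.03 m and linear speed of tall_yellow above 0.6 m/s) or (horizontal distance between tall_green and tile_green below 0.045 m and z of tall_green in the frame of tile_green below 0.03 m and linear speed of tall_green above 0.6 m/s) or (horizontal distance between tall_blue and tile_blue below 0.045 m and z of tall_blue in the frame of tile_blue below 0.03 m and linear speed of tall_blue above 0.6 m/s)).
It also fails if it takes over 115 s, if anything falls off the work surface, if the arm or the gripper's body presses on something with over 40 N, if the wrist force passes 120 N, or if a joint passes its speed limit or range.

## Working session

There is one attempt and no reset: what is moved stays moved. The work goes in short steps, Python scripts to look and compute and a shell command to move; the robot and the scene stay as the last step left them, time stands still between calls to the robot, and variables do not carry over. Pictures are saved under pics/ and viewed, at most 14 in all, crops included, and the job is handed in when it is done.

```bash
mkdir -p pics; ls; python3 - <<'E'
from rig import get_state, optics
import cv2
for n in("top","side"):
    cv2.imwrite(f"pics/{n}0.png",cv2.cvtColor(optics.grab_frame(n),cv2.COLOR_RGB2BGR))
    print(n,optics.camera_params(n))
print(get_state())
E
```

```text
pics
top {'fx': 398.98611662644396, 'fy': 398.98611662644396, 'cx': 281.44011393037226, 'cy': 213.48343211525943, 'D': array([-0.11977944,  0.        ,  0.        ,  0.        ,  0.        ]), 'R': array([[-9.03181073e-03, -9.99959205e-01, -1.22000271e-04],
       [-9.91463828e-01,  8.97094856e-03, -1.30073057e-01],
       [ 1.30068845e-01, -1.05383637e-03, -9.91504405e-01]]), 't': array([0.01180659, 0.54045718, 0.71678955])}
side {'fx': 526.1457946901231, 'fy': 526.1457946901231, 'cx': 278.5694090694126, 'cy': 202.20870776020595, 'D': array([-0.00734058,  0.        ,  0.        ,  0.        ,  0.        ]), 'R': array([[-0.99268147, -0.12074559, -0.00199865],
       [-0.07316294,  0.61449438, -0.78552138],
       [ 0.0960764 , -0.7796263 , -0.61883129]]), 't': array([0.53437666, 0.07502683, 1.1979924 ])}
{'time': 0.1, 'joint_positions': array([-7.33557945e+01,  3.02396082e+00,  8.03076856e+01, -5.29273923e-04,
        9.67489177e+01, -4.02862197e+00]), 'qd': array([-0.00511769, -0.10905911, -0.15990776, -0.01597904,  0.03527544,
        0.016604  ]), 'tau': array([ 2.11991646e-04, -3.82581139e+01, -3.60984099e+01, -7.11096095e-05,
        4.82541800e-03,  4.98912459e-05]), 'tool_pos': array([ 0.18534848, -0.49116664,  0.40394901]), 'orientation': array([[ 9.35611960e-01,  3.53029871e-01, -4.11538001e-04],
       [ 3.53030100e-01, -9.35610999e-01,  1.34456906e-03],
       [ 8.96335609e-05, -1.40328019e-03, -9.99999011e-01]]), 'ft_force': array([-0.41621725,  0.29090122, -0.29342541]), 'moment': array([ 0.03754437,  0.03931983, -0.00247445]), 'gripper_force': 0.0, 'gripper_width': 1.0031611019250624}
```

View pics/top0.png

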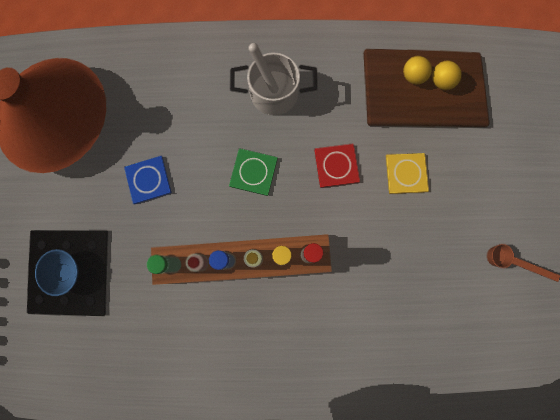

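View pics/side0.png

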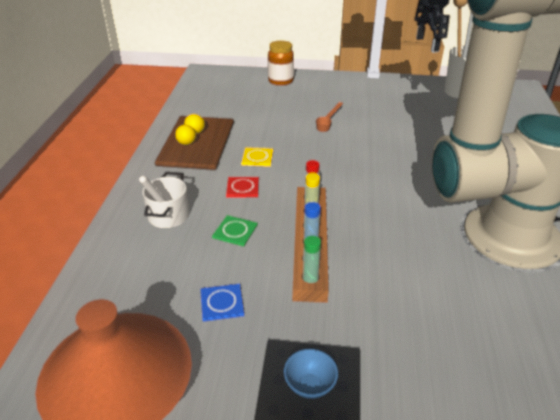

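The top view shows the row from left to right: green (157,265), short red (194,262), blue (219,260), short yellow (253,258), yellow (282,255), red (313,253). The tiles are blue (147,180), green (253,172), red (337,165) and yellow (407,173). The side view agrees. I'll enlarge the row to read the caps and measure the tile centroids.

```bash
cat > h.py <<'E'
import numpy as np, cv2
from rig import optics
def world(cam,uv,z):
    p=optics.camera_params(cam)
    K=np.array([[p['fx'],0,p['cx']],[0,p['fy'],p['cy']],[0,0,1]])
    n=cv2.undistortPoints(np.array([[uv]],float),K,p['D'])[0,0]
    R=np.array(p['R']);d=R.T@np.array([*n,1]);c=-R.T@p['t']
    return c+d*(z-c[2])/d[2]
def pix(cam,X):
    p=optics.camera_params(cam)
    K=np.array([[p['fx'],0,p['cx']],[0,p['fy'],p['cy']],[0,0,1]])
    return cv2.projectPoints(np.atleast_2d(X).astype(float),cv2.Rodrigues(np.array(p['R']))[0],np.array(p['t']),K,p['D'])[0][:,0]
E
python3 - <<'E'
from h import *
T={'blue':((147,180),(222,301)),'green':((253,172),(235,230)),'red':((337,165),(242,187)),'yellow':((407,173),(257,156))}
for cam,k in(('top',0),('side',1)):
    im=cv2.imread(f'pics/{cam}0.png');hsv=cv2.cvtColor(im,cv2.COLOR_BGR2HSV).astype(int)
    for c,t in T.items():
        u,v=t[k]
        lo={'blue':(100,130),'green':(40,85),'yellow':(18,36)}.get(c)
        H=hsv[...,0]
        m=((H>=lo[0])&(H<=lo[1]) if lo else (H<8)|(H>172))&(hsv[...,1]>130)&(hsv[...,2]>70)
        w=np.zeros_like(m);w[v-32:v+32,u-32:u+32]=1
        m=(m&w).astype(np.uint8)
        n,l,s,_=cv2.connectedComponentsWithStats(m)
        # hull of biggest comp
        i=1+np.argmax(s[1:,4]);pts=np.argwhere(l==i)[:,::-1].astype(np.float32)
        (x,y),wh,a=cv2.minAreaRect(pts)
        M=cv2.moments(cv2.convexHull(pts)); cc=(M['m10']/M['m00'],M['m01']/M['m00'])
        print(cam,c,np.round(cc,1),np.round(wh,1),world(cam,cc,.008).round(4))
b=cv2.imread('pics/top0.png')[230:290,140:340]
cv2.imwrite('pics/row.png',cv2.resize(b,None,fx=4,fy=4,interpolation=cv2.INTER_CUBIC))
E
```

```text
top blue [147.1 179.5] [39.2 39.7] [0.6153 0.2757 0.008 ]
top green [252.9 171.6] [39.5 38.8] [0.6284 0.0628 0.008 ]
top red [336.5 165.2] [39.9 40.6] [ 0.6403 -0.1038  0.008 ]
top yellow [406.7 173. ] [39.4 41. ] [ 0.6238 -0.2452  0.008 ]
side blue [221.5 302.1] [32.2 40.8] [0.6171 0.281  0.008 ]
side green [234.5 230.3] [38.7 24.7] [0.6313 0.0678 0.008 ]
side red [242.1 186.9] [20. 32.] [ 0.6432 -0.0982  0.008 ]
side yellow [257.  156.6] [30.6 18.4] [ 0.6271 -0.2405  0.008 ]
```

View pics/row.png

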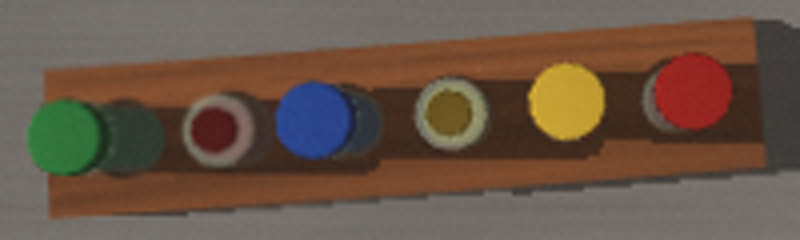

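```bash
python3 - <<'E'
from h import *
C={'green':(65,137,.13),'sred':(214,130,.085),'blue':(313.5,120,.13),'syel':(450,113,.085),'yel':(566.5,101,.13),'red':(693,91,.13)}
P=[]
for i,(c,(x,y,z)) in enumerate(C.items()):
    P.append(world('top',(140+(x+.5)/4-.5,230+(y+.5)/4-.5),z)[:2]);print(c,P[-1].round(4))
P=np.array(P);i=np.arange(6);f=[np.polyfit(i,P[:,k],1) for k in(0,1)];print(f,np.hypot(f[0][0],f[1][0]))
print((P-np.c_[np.polyval(f[0],i),np.polyval(f[1],i)]).round(4))
print('stand angle',np.degrees(np.arctan2(f[0][0],-f[1][0])))
b=cv2.imread('pics/side0.png')[155:305,255:365]
cv2.imwrite('pics/srow.png',cv2.resize(b,None,fx=4,fy=4,interpolation=cv2.INTER_CUBIC))
E
```

```text
green [0.4465 0.2139]
sred [0.4498 0.1619]
blue [0.4533 0.111 ]
syel [0.4567 0.0586]
yel [0.4603 0.0079]
red [ 0.4638 -0.0436]
[array([0.00345885, 0.44641608]), array([-0.05147314,  0.21364495])] 0.05158921801416978
[[ 0.0001  0.0003]
 [-0.0001 -0.0003]
 [-0.0001  0.0003]
 [-0.0001 -0.0006]
 [ 0.      0.0002]
 [ 0.0001  0.0001]]
stand angle 3.844330611866501
```

View pics/srow.png

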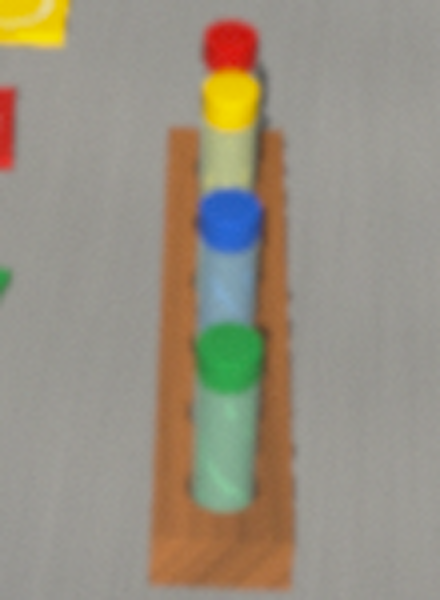

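The side view shows cap tops at crop pixels green (231,342), blue (232,205), yellow (232,86), red (231,35). The top-view row fit gives a 51.6 mm pitch with sub-mm residuals.

```bash
cat >> h.py <<'E'
from rig import get_state
from scipy.spatial.transform import Rotation as Ro
def go(x,y,z,yaw):
    "shares for a move to flange xyz, tool down, tool y at world angle yaw (deg); mod half turn"
    s=get_state();R=np.array(s['orientation']);p=np.array(s['tool_pos'])
    a=np.radians(yaw);best=None
    for k in(1,-1):
        yv=k*np.array([np.cos(a),np.sin(a),0]);zv=np.array([0,0,-1.]);G=np.c_[np.cross(yv,zv),yv,zv]
        w=Ro.from_matrix(R.T@G).as_rotvec()
        if best is None or np.linalg.norm(w)<np.linalg.norm(best): best=w
    d=R.T@(np.array([x,y,z])-p)
    print('t',round(s['time'],2),'pos',p.round(4),'F',np.round(s['ft_force'],1),'w',round(s['gripper_width'],3),'q6',s['joint_positions'][5].round(1))
    print('d',(d/.12).round(3),'a',(best/.5).round(3))
E
python3 - <<'E'
from h import *
for n,x,y in(('green',231,342),('blue',232,205),('yel',232,86),('red',231,35)):
    print(n,world('side',(255+(x+.5)/4-.5,155+(y+.5)/4-.5),.13).round(4))
go(.465,-.042,.40,3.85)
E
```

```text
green [0.4477 0.2139 0.13  ]
blue [0.4545 0.1104 0.13  ]
yel [0.4619 0.0057 0.13  ]
red [ 0.466  -0.0442  0.13  ]
t 0.1 pos [ 0.1853 -0.4912  0.4039] F [-0.4  0.3 -0.3] w 1.003 q6 -4.0
d [ 3.502 -2.679  0.037] a [-2.000e-03 -2.000e-03 -2.554e+00]
```

```bash
python3 -m creep '[{"dx":0.3,"dy":-0.25,"az":-0.3,"jaw":-1},{"dx":0.6,"dy":-0.5,"az":-0.6},{"dx":0.9,"dy":-0.7,"az":-0.8},{"dx":1,"dy":-0.77,"az":-1},{"dx":1,"dy":-0.77,"az":-1}]' ; python3 -c "
from h import *
go(.465,-.044,.40,3.85)"
```

```text
t 0.1 pos [ 0.1853 -0.4912  0.4039] F [-0.4  0.3 -0.3] w 1.003 q6 -4.0
d [ 3.496 -2.664  0.037] a [-2.000e-03 -2.000e-03 -2.554e+00]$[0]: bad value
```

All keys are required in every row.

```bash
python3 -m creep '[{"dx":0.3,"dy":-0.25,"dz":0,"ax":0,"ay":0,"az":-0.3,"jaw":-1},{"dx":0.6,"dy":-0.5,"dz":0,"ax":0,"ay":0,"az":-0.6,"jaw":-1},{"dx":0.9,"dy":-0.7,"dz":0,"ax":0,"ay":0,"az":-0.8,"jaw":-1},{"dx":1,"dy":-0.77,"dz":0,"ax":0,"ay":0,"az":-1,"jaw":-1},{"dx":1,"dy":-0.77,"dz":0,"ax":0,"ay":0,"az":-1,"jaw":-1}]' ; python3 -c "
from h import *
go(.465,-.044,.40,3.85)"
```

```text
time: 0.52
tool_pos: [0.2669, -0.3593, 0.4048]
orientation: [[0.644, 0.765, 0.001], [0.765, -0.644, 0.001], [0.001, 0.0, -1.0]]
ft_force: [-0.9, 0.3, -0.0]
gripper_width: 0.999
gripper_force: 0.0
t 0.52 pos [ 0.2669 -0.3593  0.4048] F [-0.9  0.3 -0. ] w 0.999 q6 -18.1
d [ 3.073 -0.428  0.043] a [ 1.000e-03 -2.000e-03 -1.533e+00]
```

```bash
python3 -m creep '[{"dx":0.3,"dy":-0.05,"dz":0,"ax":0,"ay":0,"az":-0.25,"jaw":-1},{"dx":0.6,"dy":-0.1,"dz":0,"ax":0,"ay":0,"az":-0.5,"jaw":-1},{"dx":0.9,"dy":-0.14,"dz":0,"ax":0,"ay":0,"az":-0.75,"jaw":-1},{"dx":1,"dy":-0.14,"dz":0,"ax":0,"ay":0,"az":-1,"jaw":-1},{"dx":1,"dy":-0.14,"dz":0,"ax":0,"ay":0,"az":-1,"jaw":-1}]' ; python3 -c "
from h import *
go(.465,-.044,.40,3.85)"
```

```text
time: 0.93
tool_pos: [0.3315, -0.2589, 0.4045]
orientation: [[0.201, 0.98, 0.0], [0.98, -0.201, 0.0], [0.0, 0.0, -1.0]]
ft_force: [0.2, -0.4, 0.4]
gripper_width: 0.998
gripper_force: 0.0
t 0.93 pos [ 0.3315 -0.2589  0.4045] F [ 0.2 -0.4  0.4] w 0.998 q6 -31.4
d [1.978 0.73  0.039] a [ 0.    -0.001 -0.539]
```

```bash
python3 -m creep '[{"dx":0.3,"dy":0.12,"dz":0,"ax":0,"ay":0,"az":-0.25,"jaw":-1},{"dx":0.6,"dy":0.24,"dz":0,"ax":0,"ay":0,"az":-0.54,"jaw":-1},{"dx":0.9,"dy":0.37,"dz":0,"ax":0,"ay":0,"az":-0.54,"jaw":-1},{"dx":1,"dy":0.37,"dz":0,"ax":0,"ay":0,"az":-0.54,"jaw":-1},{"dx":1,"dy":0.37,"dz":0,"ax":0,"ay":0,"az":-0.54,"jaw":-1}]' ; python3 -c "
from h import *
go(.465,-.044,.40,3.85)"
```

```text
time: 1.35
tool_pos: [0.3996, -0.1512, 0.4043]
orientation: [[-0.059, 0.998, -0.001], [0.998, 0.059, 0.0], [0.0, -0.001, -1.0]]
ft_force: [-0.3, -0.3, 0.0]
gripper_width: 0.998
gripper_force: 0.0
t 1.35 pos [ 0.3996 -0.1512  0.4043] F [-0.3 -0.3  0. ] w 0.998 q6 -29.1
d [0.86  0.597 0.036] a [-0.001 -0.001 -0.016]
```

```bash
python3 -m creep '[{"dx":0.3,"dy":0.2,"dz":0,"ax":0,"ay":0,"az":-0.016,"jaw":-1},{"dx":0.6,"dy":0.4,"dz":0,"ax":0,"ay":0,"az":-0.016,"jaw":-1},{"dx":0.86,"dy":0.597,"dz":0,"ax":0,"ay":0,"az":-0.016,"jaw":-1},{"dx":0.86,"dy":0.597,"dz":0.04,"ax":0,"ay":0,"az":-0.016,"jaw":-1},{"dx":0.86,"dy":0.597,"dz":0.04,"ax":0,"ay":0,"az":-0.016,"jaw":-1},{"dx":0.86,"dy":0.597,"dz":0.04,"ax":0,"ay":0,"az":-0.016,"jaw":-1}]' ; python3 -c "
from h import *
go(.465,-.044,.260,3.85)
for n in('side','top'):
  cv2.imwrite('pics/a_%s.png'%n,optics.grab_frame(n)[...,::-1])"
```

```text
time: 1.85
tool_pos: [0.4641, -0.0464, 0.3993]
orientation: [[-0.065, 0.998, -0.002], [0.998, 0.065, -0.001], [-0.0, -0.002, -1.0]]
ft_force: [0.2, 0.7, 0.0]
gripper_width: 1.0
gripper_force: 0.0
t 1.85 pos [ 0.4641 -0.0464  0.3993] F [0.2 0.7 0. ] w 1.0 q6 -14.0
d [0.02  0.011 1.161] a [-0.003  0.001 -0.004]
```

View pics/a_side.png

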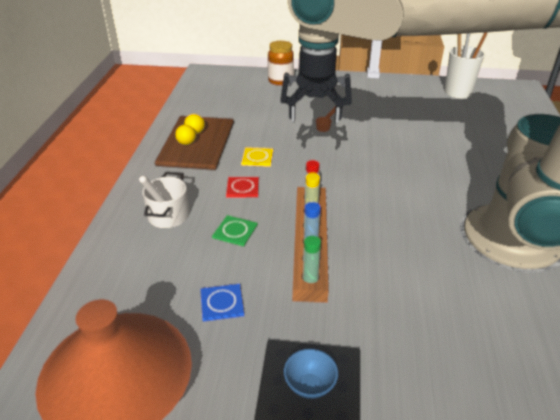

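The gripper is open above the red vial, fingers at about (285,105) and (348,105), straddling it in x. Descending.

```bash
python3 -m creep '[{"dx":0.02,"dy":0.01,"dz":0.2,"ax":0,"ay":0,"az":0,"jaw":-1},{"dx":0.02,"dy":0.01,"dz":0.4,"ax":0,"ay":0,"az":0,"jaw":-1},{"dx":0.02,"dy":0.01,"dz":0.6,"ax":0,"ay":0,"az":0,"jaw":-1},{"dx":0.02,"dy":0.01,"dz":0.8,"ax":0,"ay":0,"az":0,"jaw":-1},{"dx":0.02,"dy":0.01,"dz":0.9,"ax":0,"ay":0,"az":0,"jaw":-1},{"dx":0.02,"dy":0.01,"dz":1,"ax":0,"ay":0,"az":0,"jaw":-1},{"dx":0.02,"dy":0.01,"dz":1,"ax":0,"ay":0,"az":0,"jaw":-1}]' ; python3 -c "
from h import *
go(.465,-.044,.260,3.85)"
```

```text
time: 2.53
tool_pos: [0.4643, -0.0439, 0.2776]
orientation: [[-0.065, 0.998, -0.004], [0.998, 0.065, 0.0], [0.001, -0.004, -1.0]]
ft_force: [-1.3, -0.7, 0.1]
gripper_width: 1.001
gripper_force: 0.0
t 2.53 pos [ 0.4643 -0.0439  0.2776] F [-1.3 -0.7  0.1] w 1.001 q6 -13.7
d [-0.001  0.006  0.147] a [-0.008 -0.001 -0.004]
```

```bash
python3 -m creep '[{"dx":0,"dy":0.005,"dz":0.07,"ax":0,"ay":0,"az":0,"jaw":-1},{"dx":0,"dy":0.005,"dz":0.14,"ax":0,"ay":0,"az":0,"jaw":-1},{"dx":0,"dy":0.005,"dz":0.14,"ax":0,"ay":0,"az":0,"jaw":-1},{"dx":0,"dy":0.005,"dz":0.14,"ax":0,"ay":0,"az":0,"jaw":1},{"dx":0,"dy":0.005,"dz":0.14,"ax":0,"ay":0,"az":0,"jaw":1},{"dx":0,"dy":0.005,"dz":0.14,"ax":0,"ay":0,"az":0,"jaw":1},{"dx":0,"dy":0.005,"dz":0.14,"ax":0,"ay":0,"az":0,"jaw":1},{"dx":0,"dy":0.005,"dz":0.14,"ax":0,"ay":0,"az":0,"jaw":1},{"dx":0,"dy":0.005,"dz":0.14,"ax":0,"ay":0,"az":0,"jaw":1},{"dx":0,"dy":0.005,"dz":0.14,"ax":0,"ay":0,"az":0,"jaw":1},{"dx":0,"dy":0.005,"dz":0.14,"ax":0,"ay":0,"az":0,"jaw":1},{"dx":0,"dy":0.005,"dz":0.14,"ax":0,"ay":0,"az":0,"jaw":1}]' ; python3 -c "
from h import *
go(.465,-.044,.260,3.85)"
```

```text
time: 3.53
tool_pos: [0.466, -0.0425, 0.2636]
orientation: [[-0.068, 0.998, 0.0], [0.998, 0.068, -0.0], [-0.0, 0.0, -1.0]]
ft_force: [-2.6, 0.4, 5.7]
gripper_width: 0.359
gripper_force: 59.0
t 3.53 pos [ 0.466  -0.0425  0.2636] F [-2.6  0.4  5.7] w 0.359 q6 -13.6
d [-0.012 -0.009  0.03 ] a [0.001 0.001 0.002]
```

```bash
python3 -m creep '[{"dx":0,"dy":0,"dz":-0.1,"ax":0,"ay":0,"az":0,"jaw":1},{"dx":0,"dy":0,"dz":-0.2,"ax":0,"ay":0,"az":0,"jaw":1},{"dx":0,"dy":0,"dz":-0.3,"ax":0,"ay":0,"az":0,"jaw":1},{"dx":0,"dy":0,"dz":-0.4,"ax":0,"ay":0,"az":0,"jaw":1},{"dx":0,"dy":0,"dz":-0.5,"ax":0,"ay":0,"az":0,"jaw":1},{"dx":0,"dy":0,"dz":-0.6,"ax":0,"ay":0,"az":0,"jaw":1},{"dx":0,"dy":0,"dz":-0.6,"ax":0,"ay":0,"az":0,"jaw":1},{"dx":0,"dy":0,"dz":-0.6,"ax":0,"ay":0,"az":0,"jaw":1},{"dx":0,"dy":0,"dz":-0.6,"ax":0,"ay":0,"az":0,"jaw":1}]' ; python3 -c "
from h import *
go(.641,-.102,.33,3.85)"
```

```text
time: 4.28
tool_pos: [0.4658, -0.0425, 0.3343]
orientation: [[-0.068, 0.998, -0.001], [0.998, 0.068, 0.0], [0.0, -0.001, -1.0]]
ft_force: [-0.4, -0.2, -0.7]
gripper_width: 0.362
gripper_force: 59.3
t 4.28 pos [ 0.4658 -0.0425  0.3343] F [-0.4 -0.2 -0.7] w 0.362 q6 -13.6
d [-0.594  1.423  0.034] a [-0.002 -0.     0.002]
```

```bash
python3 -m creep '[{"dx":-0.05,"dy":0.1,"dz":0,"ax":0,"ay":0,"az":0,"jaw":1},{"dx":-0.12,"dy":0.26,"dz":0,"ax":0,"ay":0,"az":0,"jaw":1},{"dx":-0.2,"dy":0.44,"dz":0,"ax":0,"ay":0,"az":0,"jaw":1},{"dx":-0.28,"dy":0.62,"dz":0,"ax":0,"ay":0,"az":0,"jaw":1},{"dx":-0.36,"dy":0.78,"dz":0,"ax":0,"ay":0,"az":0,"jaw":1},{"dx":-0.42,"dy":0.9,"dz":0,"ax":0,"ay":0,"az":0,"jaw":1},{"dx":-0.44,"dy":1,"dz":0,"ax":0,"ay":0,"az":0,"jaw":1},{"dx":-0.44,"dy":1,"dz":0,"ax":0,"ay":0,"az":0,"jaw":1}]' ; python3 -c "
from h import *
go(.642,-.1025,.30,3.85)"
```

```text
time: 4.95
tool_pos: [0.5903, -0.0875, 0.3332]
orientation: [[-0.068, 0.998, -0.002], [0.998, 0.068, 0.0], [0.001, -0.002, -1.0]]
ft_force: [1.3, -0.6, -1.6]
gripper_width: 0.36
gripper_force: 59.6
t 4.95 pos [ 0.5903 -0.0875  0.3332] F [ 1.3 -0.6 -1.6] w 0.36 q6 -15.8
d [-0.154  0.422  0.276] a [-0.004 -0.001  0.001]
```

```bash
python3 -m creep '[{"dx":-0.05,"dy":0.1,"dz":0.05,"ax":0,"ay":0,"az":0,"jaw":1},{"dx":-0.1,"dy":0.25,"dz":0.13,"ax":0,"ay":0,"az":0,"jaw":1},{"dx":-0.15,"dy":0.36,"dz":0.2,"ax":0,"ay":0,"az":0,"jaw":1},{"dx":-0.155,"dy":0.42,"dz":0.28,"ax":0,"ay":0,"az":0,"jaw":1},{"dx":-0.155,"dy":0.42,"dz":0.28,"ax":0,"ay":0,"az":0,"jaw":1},{"dx":-0.155,"dy":0.42,"dz":0.28,"ax":0,"ay":0,"az":0,"jaw":1},{"dx":-0.155,"dy":0.42,"dz":0.28,"ax":0,"ay":0,"az":0,"jaw":1}]' ; python3 -c "
from h import *
go(.642,-.1025,.2616,3.85)
a=optics.grab_frame('side')[100:230,180:330,::-1];b=optics.grab_frame('top')[100:230,270:420,::-1]
cv2.imwrite('pics/b.png',cv2.resize(np.hstack([a,b]),None,fx=2.6,fy=2.6,interpolation=2))"
```

```text
time: 5.53
tool_pos: [0.6402, -0.1019, 0.3018]
orientation: [[-0.068, 0.998, -0.0], [0.998, 0.068, 0.0], [0.0, -0.0, -1.0]]
ft_force: [0.1, 0.6, -0.8]
gripper_width: 0.365
gripper_force: 59.7
t 5.53 pos [ 0.6402 -0.1019  0.3018] F [ 0.1  0.6 -0.8] w 0.365 q6 -16.2
d [-0.006  0.014  0.335] a [-0.001 -0.     0.002]
```

View pics/b.png

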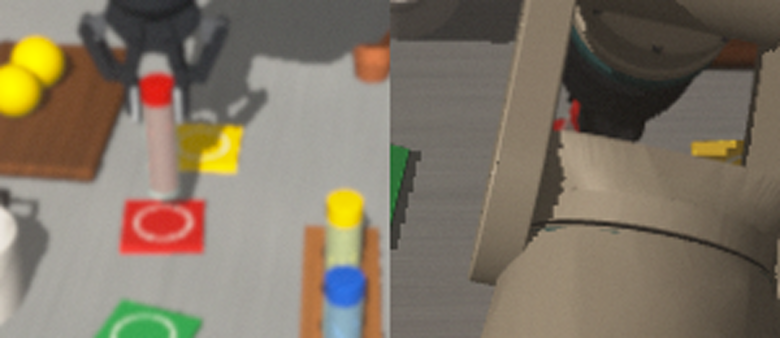

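The side view shows the vial held upright, its base at (163,195) about 40 mm above the red tile centre at (163,222), where I want it. The arm hides it in the top view. Lowering.

```bash
python3 -m creep '[{"dx":-0.005,"dy":0.014,"dz":0.06,"ax":0,"ay":0,"az":0,"jaw":1},{"dx":-0.005,"dy":0.014,"dz":0.12,"ax":0,"ay":0,"az":0,"jaw":1},{"dx":-0.005,"dy":0.014,"dz":0.18,"ax":0,"ay":0,"az":0,"jaw":1},{"dx":-0.005,"dy":0.014,"dz":0.24,"ax":0,"ay":0,"az":0,"jaw":1},{"dx":-0.005,"dy":0.014,"dz":0.28,"ax":0,"ay":0,"az":0,"jaw":1},{"dx":-0.005,"dy":0.014,"dz":0.3,"ax":0,"ay":0,"az":0,"jaw":1},{"dx":-0.005,"dy":0.014,"dz":0.31,"ax":0,"ay":0,"az":0,"jaw":1},{"dx":-0.005,"dy":0.014,"dz":0.32,"ax":0,"ay":0,"az":0,"jaw":1},{"dx":-0.005,"dy":0.014,"dz":0.33,"ax":0,"ay":0,"az":0,"jaw":1},{"dx":-0.005,"dy":0.014,"dz":0.33,"ax":0,"ay":0,"az":0,"jaw":1}]' ; python3 -c "
from h import *
go(.642,-.1025,.2616,3.85)"
```

```text
time: 6.47
tool_pos: [0.6425, -0.1027, 0.262]
orientation: [[-0.068, 0.998, 0.0], [0.998, 0.068, -0.0], [-0.0, 0.0, -1.0]]
ft_force: [-0.5, 0.4, -1.3]
gripper_width: 0.362
gripper_force: 59.7
t 6.47 pos [ 0.6425 -0.1027  0.262 ] F [-0.5  0.4 -1.3] w 0.362 q6 -16.2
d [ 0.002 -0.004  0.003] a [0.001 0.    0.002]
```

```bash
python3 -m creep '[{"dx":0,"dy":0,"dz":0.01,"ax":0,"ay":0,"az":0,"jaw":1},{"dx":0,"dy":0,"dz":0.02,"ax":0,"ay":0,"az":0,"jaw":1},{"dx":0,"dy":0,"dz":0.02,"ax":0,"ay":0,"az":0,"jaw":1}]' ; python3 -m creep '[{"dx":0,"dy":0,"dz":0.01,"ax":0,"ay":0,"az":0,"jaw":1},{"dx":0,"dy":0,"dz":0.02,"ax":0,"ay":0,"az":0,"jaw":1},{"dx":0,"dy":0,"dz":0.02,"ax":0,"ay":0,"az":0,"jaw":1}]'
```

```text
time: 6.72
tool_pos: [0.6426, -0.1027, 0.2617]
orientation: [[-0.068, 0.998, 0.002], [0.998, 0.068, -0.001], [-0.001, 0.002, -1.0]]
ft_force: [-3.9, 0.2, 8.2]
gripper_width: 0.36
gripper_force: 61.0
time: 6.97
tool_pos: [0.6426, -0.1028, 0.2616]
orientation: [[-0.068, 0.998, 0.003], [0.998, 0.068, -0.001], [-0.001, 0.003, -1.0]]
ft_force: [-8.7, 1.0, 17.0]
gripper_width: 0.363
gripper_force: 62.6
```

```bash
python3 -m creep '[{"dx":0,"dy":0,"dz":-0.03,"ax":0,"ay":0,"az":0,"jaw":1},{"dx":0,"dy":0,"dz":-0.03,"ax":0,"ay":0,"az":0,"jaw":0.2},{"dx":0,"dy":0,"dz":-0.03,"ax":0,"ay":0,"az":0,"jaw":0.1},{"dx":0,"dy":0,"dz":-0.03,"ax":0,"ay":0,"az":0,"jaw":-0.3},{"dx":0,"dy":0,"dz":-0.03,"ax":0,"ay":0,"az":0,"jaw":-0.7},{"dx":0,"dy":0,"dz":-0.03,"ax":0,"ay":0,"az":0,"jaw":-1},{"dx":0,"dy":0,"dz":-0.03,"ax":0,"ay":0,"az":0,"jaw":-1},{"dx":0,"dy":0,"dz":-0.1,"ax":0,"ay":0,"az":0,"jaw":-1},{"dx":0,"dy":0,"dz":-0.3,"ax":0,"ay":0,"az":0,"jaw":-1},{"dx":0,"dy":0,"dz":-0.6,"ax":0,"ay":0,"az":0,"jaw":-1},{"dx":0,"dy":0,"dz":-0.9,"ax":0,"ay":0,"az":0,"jaw":-1},{"dx":0,"dy":0,"dz":-1,"ax":0,"ay":0,"az":0,"jaw":-1}]'; python3 -c "
from h import *
go(.462,.008,.40,3.85)
a=optics.grab_frame('side')[100:230,180:330,::-1];b=optics.grab_frame('top')[100:230,270:420,::-1]
cv2.imwrite('pics/c.png',cv2.resize(np.hstack([a,b]),None,fx=2.6,fy=2.6,interpolation=2))"
```

```text
time: 7.97
tool_pos: [0.6424, -0.1026, 0.3849]
orientation: [[-0.068, 0.998, 0.01], [0.998, 0.068, -0.002], [-0.003, 0.01, -1.0]]
ft_force: [0.6, -0.0, 0.8]
gripper_width: 0.999
gripper_force: 0.0
t 7.97 pos [ 0.6424 -0.1026  0.3849] F [ 0.6 -0.   0.8] w 0.999 q6 -16.2
d [ 1.021 -1.436 -0.142] a [0.019 0.006 0.002]
```

View pics/c.png

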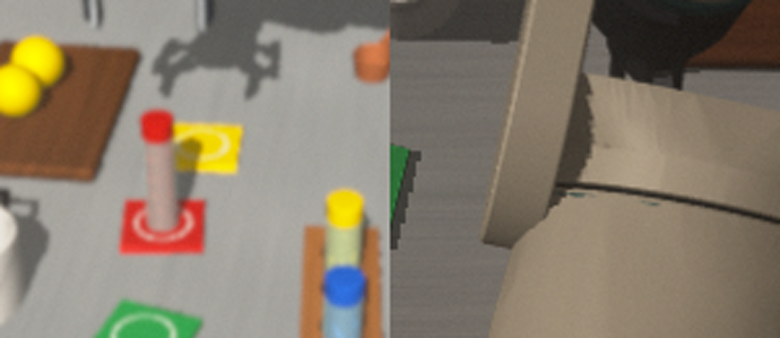

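Red stands in the middle of its circle, base at about (163,222). Yellow is next.

```bash
python3 -m creep '[{"dx":0.2,"dy":-0.3,"dz":-0.05,"ax":0,"ay":0,"az":0,"jaw":-1},{"dx":0.4,"dy":-0.6,"dz":-0.1,"ax":0,"ay":0,"az":0,"jaw":-1},{"dx":0.6,"dy":-0.85,"dz":-0.1,"ax":0,"ay":0,"az":0,"jaw":-1},{"dx":0.7,"dy":-1,"dz":-0.1,"ax":0,"ay":0,"az":0,"jaw":-1},{"dx":0.7,"dy":-1,"dz":-0.1,"ax":0,"ay":0,"az":0,"jaw":-1},{"dx":0.7,"dy":-1,"dz":-0.1,"ax":0,"ay":0,"az":0,"jaw":-1}]'; python3 -c "
from h import *
go(.462,.0085,.38,3.85)"
```

```text
time: 8.57
tool_pos: [0.5164, -0.0265, 0.3885]
orientation: [[-0.069, 0.998, -0.001], [0.998, 0.069, -0.0], [-0.0, -0.001, -1.0]]
ft_force: [-1.3, 0.7, 0.6]
gripper_width: 1.0
gripper_force: 0.0
t 8.57 pos [ 0.5164 -0.0265  0.3885] F [-1.3  0.7  0.6] w 1.0 q6 -11.0
d [ 0.322 -0.432  0.071] a [-0.001  0.     0.004]
```

```bash
python3 -m creep '[{"dx":0.16,"dy":-0.22,"dz":0.03,"ax":0,"ay":0,"az":0,"jaw":-1},{"dx":0.32,"dy":-0.43,"dz":0.1,"ax":0,"ay":0,"az":0,"jaw":-1},{"dx":0.32,"dy":-0.43,"dz":0.1,"ax":0,"ay":0,"az":0,"jaw":-1},{"dx":0.32,"dy":-0.43,"dz":0.3,"ax":0,"ay":0,"az":0,"jaw":-1},{"dx":0.32,"dy":-0.43,"dz":0.5,"ax":0,"ay":0,"az":0,"jaw":-1},{"dx":0.32,"dy":-0.43,"dz":0.7,"ax":0,"ay":0,"az":0,"jaw":-1},{"dx":0.32,"dy":-0.43,"dz":0.85,"ax":0,"ay":0,"az":0,"jaw":-1},{"dx":0.32,"dy":-0.43,"dz":0.95,"ax":0,"ay":0,"az":0,"jaw":-1},{"dx":0.32,"dy":-0.43,"dz":0.95,"ax":0,"ay":0,"az":0,"jaw":-1}]'; python3 -c "
from h import *
go(.462,.0085,.260,3.85)"
```

```text
time: 9.32
tool_pos: [0.463, 0.0072, 0.2716]
orientation: [[-0.067, 0.998, -0.006], [0.998, 0.067, 0.0], [0.001, -0.006, -1.0]]
ft_force: [-0.7, 0.5, -0.3]
gripper_width: 0.997
gripper_force: 0.0
t 9.32 pos [0.463  0.0072 0.2716] F [-0.7  0.5 -0.3] w 0.997 q6 -7.5
d [ 0.011 -0.007  0.096] a [-0.012 -0.001  0.   ]
```

```bash
python3 -m creep '[{"dx":0.01,"dy":-0.005,"dz":0.05,"ax":0,"ay":0,"az":0,"jaw":-1},{"dx":0.01,"dy":-0.005,"dz":0.1,"ax":0,"ay":0,"az":0,"jaw":-1},{"dx":0.01,"dy":-0.005,"dz":0.1,"ax":0,"ay":0,"az":0,"jaw":-1},{"dx":0.01,"dy":-0.005,"dz":0.1,"ax":0,"ay":0,"az":0,"jaw":1},{"dx":0.01,"dy":-0.005,"dz":0.1,"ax":0,"ay":0,"az":0,"jaw":1},{"dx":0.01,"dy":-0.005,"dz":0.1,"ax":0,"ay":0,"az":0,"jaw":1},{"dx":0.01,"dy":-0.005,"dz":0.1,"ax":0,"ay":0,"az":0,"jaw":1},{"dx":0.01,"dy":-0.005,"dz":0.1,"ax":0,"ay":0,"az":0,"jaw":1},{"dx":0.01,"dy":-0.005,"dz":0.1,"ax":0,"ay":0,"az":0,"jaw":1},{"dx":0.01,"dy":-0.005,"dz":0.1,"ax":0,"ay":0,"az":0,"jaw":1},{"dx":0.01,"dy":-0.005,"dz":0.1,"ax":0,"ay":0,"az":0,"jaw":1},{"dx":0.01,"dy":-0.005,"dz":0.1,"ax":0,"ay":0,"az":0,"jaw":1}]' ; python3 -m creep '[{"dx":0,"dy":0,"dz":-0.1,"ax":0,"ay":0,"az":0,"jaw":1},{"dx":0,"dy":0,"dz":-0.2,"ax":0,"ay":0,"az":0,"jaw":1},{"dx":0,"dy":0,"dz":-0.3,"ax":0,"ay":0,"az":0,"jaw":1},{"dx":0,"dy":0,"dz":-0.4,"ax":0,"ay":0,"az":0,"jaw":1},{"dx":0,"dy":0,"dz":-0.5,"ax":0,"ay":0,"az":0,"jaw":1},{"dx":0,"dy":0,"dz":-0.6,"ax":0,"ay":0,"az":0,"jaw":1},{"dx":0,"dy":0,"dz":-0.6,"ax":0,"ay":0,"az":0,"jaw":1},{"dx":0,"dy":0,"dz":-0.6,"ax":0,"ay":0,"az":0,"jaw":1},{"dx":0,"dy":0,"dz":-0.6,"ax":0,"ay":0,"az":0,"jaw":1}]' ; python3 -c "
from h import *
go(.6255,-.244,.33,3.85)"
```

```text
time: 10.32
tool_pos: [0.4623, 0.009, 0.2636]
orientation: [[-0.068, 0.998, 0.0], [0.998, 0.068, -0.0], [-0.0, 0.0, -1.0]]
ft_force: [-3.3, -0.1, 5.4]
gripper_width: 0.36
gripper_force: 59.1
time: 11.07
tool_pos: [0.4621, 0.009, 0.3342]
orientation: [[-0.068, 0.998, -0.001], [0.998, 0.068, -0.0], [0.0, -0.001, -1.0]]
ft_force: [-0.1, -0.6, -1.0]
gripper_width: 0.358
gripper_force: 59.4
t 11.07 pos [0.4621 0.009  0.3342] F [-0.1 -0.6 -1. ] w 0.358 q6 -7.4
d [-2.196  1.215  0.033] a [-0.002 -0.     0.002]
```

```bash
python3 -m creep '[{"dx":-0.1,"dy":0.055,"dz":0,"ax":0,"ay":0,"az":0,"jaw":1},{"dx":-0.3,"dy":0.165,"dz":0,"ax":0,"ay":0,"az":0,"jaw":1},{"dx":-0.5,"dy":0.275,"dz":0,"ax":0,"ay":0,"az":0,"jaw":1},{"dx":-0.7,"dy":0.385,"dz":0,"ax":0,"ay":0,"az":0,"jaw":1},{"dx":-0.9,"dy":0.495,"dz":0,"ax":0,"ay":0,"az":0,"jaw":1},{"dx":-1,"dy":0.55,"dz":0,"ax":0,"ay":0,"az":0,"jaw":1}]'; python3 -m creep '[{"dx":-0.15,"dy":0.08,"dz":0,"ax":0,"ay":0,"az":0,"jaw":1},{"dx":-0.35,"dy":0.2,"dz":0,"ax":0,"ay":0,"az":0,"jaw":1},{"dx":-0.55,"dy":0.3,"dz":0,"ax":0,"ay":0,"az":0,"jaw":1},{"dx":-0.75,"dy":0.415,"dz":0,"ax":0,"ay":0,"az":0,"jaw":1},{"dx":-0.9,"dy":0.5,"dz":0,"ax":0,"ay":0,"az":0,"jaw":1},{"dx":-1,"dy":0.55,"dz":0,"ax":0,"ay":0,"az":0,"jaw":1},{"dx":-1,"dy":0.55,"dz":0,"ax":0,"ay":0,"az":0,"jaw":1},{"dx":-1,"dy":0.55,"dz":0,"ax":0,"ay":0,"az":0,"jaw":1}]'; python3 -c "
from h import *
go(.6255,-.244,.30,3.85)"
```

```text
time: 11.57
tool_pos: [0.5373, -0.1093, 0.3337]
orientation: [[-0.066, 0.998, -0.001], [0.998, 0.066, -0.001], [-0.001, -0.001, -1.0]]
ft_force: [-0.5, -0.6, -1.3]
gripper_width: 0.362
gripper_force: 59.6
time: 12.23
tool_pos: [0.6102, -0.2224, 0.3334]
orientation: [[-0.067, 0.998, -0.002], [0.998, 0.067, 0.001], [0.001, -0.002, -1.0]]
ft_force: [-0.5, 0.9, -0.6]
gripper_width: 0.364
gripper_force: 59.7
t 12.23 pos [ 0.6102 -0.2224  0.3334] F [-0.5  0.9 -0.6] w 0.364 q6 -27.1
d [-0.189  0.115  0.278] a [-0.004 -0.002 -0.001]
```

```bash
python3 -m creep '[{"dx":-0.1,"dy":0.06,"dz":0.05,"ax":0,"ay":0,"az":0,"jaw":1},{"dx":-0.19,"dy":0.115,"dz":0.13,"ax":0,"ay":0,"az":0,"jaw":1},{"dx":-0.19,"dy":0.115,"dz":0.22,"ax":0,"ay":0,"az":0,"jaw":1},{"dx":-0.19,"dy":0.115,"dz":0.3,"ax":0,"ay":0,"az":0,"jaw":1},{"dx":-0.19,"dy":0.115,"dz":0.37,"ax":0,"ay":0,"az":0,"jaw":1},{"dx":-0.19,"dy":0.115,"dz":0.43,"ax":0,"ay":0,"az":0,"jaw":1},{"dx":-0.19,"dy":0.115,"dz":0.48,"ax":0,"ay":0,"az":0,"jaw":1},{"dx":-0.19,"dy":0.115,"dz":0.52,"ax":0,"ay":0,"az":0,"jaw":1},{"dx":-0.19,"dy":0.115,"dz":0.55,"ax":0,"ay":0,"az":0,"jaw":1},{"dx":-0.19,"dy":0.115,"dz":0.55,"ax":0,"ay":0,"az":0,"jaw":1}]'; python3 -c "
from h import *
go(.6257,-.2442,.2616,3.85)"
```

```text
time: 13.07
tool_pos: [0.6255, -0.2431, 0.2683]
orientation: [[-0.068, 0.998, -0.001], [0.998, 0.068, 0.0], [0.0, -0.001, -1.0]]
ft_force: [0.3, 0.6, -1.2]
gripper_width: 0.36
gripper_force: 59.9
t 13.07 pos [ 0.6255 -0.2431  0.2683] F [ 0.3  0.6 -1.2] w 0.36 q6 -28.3
d [-0.009  0.001  0.056] a [-0.002 -0.001  0.002]
```

```bash
python3 -m creep '[{"dx":-0.008,"dy":0,"dz":0.02,"ax":0,"ay":0,"az":0,"jaw":1},{"dx":-0.008,"dy":0,"dz":0.035,"ax":0,"ay":0,"az":0,"jaw":1},{"dx":-0.008,"dy":0,"dz":0.05,"ax":0,"ay":0,"az":0,"jaw":1},{"dx":-0.008,"dy":0,"dz":0.06,"ax":0,"ay":0,"az":0,"jaw":1},{"dx":-0.008,"dy":0,"dz":0.07,"ax":0,"ay":0,"az":0,"jaw":1},{"dx":-0.008,"dy":0,"dz":0.07,"ax":0,"ay":0,"az":0,"jaw":1}]'
```

```text
time: 13.57
tool_pos: [0.6257, -0.2444, 0.2617]
orientation: [[-0.068, 0.998, 0.001], [0.998, 0.068, -0.001], [-0.001, 0.001, -1.0]]
ft_force: [-2.1, 0.6, 4.5]
gripper_width: 0.363
gripper_force: 60.5
```

```bash
python3 -m creep '[{"dx":0,"dy":0,"dz":-0.005,"ax":0,"ay":0,"az":0,"jaw":0.3},{"dx":0,"dy":0,"dz":-0.005,"ax":0,"ay":0,"az":0,"jaw":0.2},{"dx":0,"dy":0,"dz":-0.005,"ax":0,"ay":0,"az":0,"jaw":0.1},{"dx":0,"dy":0,"dz":-0.005,"ax":0,"ay":0,"az":0,"jaw":-0.3},{"dx":0,"dy":0,"dz":-0.01,"ax":0,"ay":0,"az":0,"jaw":-0.7},{"dx":0,"dy":0,"dz":-0.03,"ax":0,"ay":0,"az":0,"jaw":-1},{"dx":0,"dy":0,"dz":-0.03,"ax":0,"ay":0,"az":0,"jaw":-1},{"dx":0,"dy":0,"dz":-0.1,"ax":0,"ay":0,"az":0,"jaw":-1},{"dx":0,"dy":0,"dz":-0.3,"ax":0,"ay":0,"az":0,"jaw":-1},{"dx":0,"dy":0,"dz":-0.6,"ax":0,"ay":0,"az":0,"jaw":-1},{"dx":0,"dy":0,"dz":-0.9,"ax":0,"ay":0,"az":0,"jaw":-1},{"dx":0,"dy":0,"dz":-1,"ax":0,"ay":0,"az":0,"jaw":-1}]'; python3 -c "
from h import *
go(.455,.1125,.39,3.85)"
```

```text
time: 14.57
tool_pos: [0.6255, -0.2442, 0.3888]
orientation: [[-0.068, 0.998, 0.009], [0.998, 0.068, -0.004], [-0.005, 0.009, -1.0]]
ft_force: [0.6, 0.6, 0.3]
gripper_width: 1.004
gripper_force: 0.0
t 14.57 pos [ 0.6255 -0.2442  0.3888] F [0.6 0.6 0.3] w 1.004 q6 -28.4
d [ 3.062 -1.215 -0.036] a [0.018 0.01  0.002]
```

```bash
python3 -m creep '[{"dx":0.3,"dy":-0.12,"dz":-0.03,"ax":0,"ay":0,"az":0,"jaw":-1},{"dx":0.6,"dy":-0.24,"dz":-0.03,"ax":0,"ay":0,"az":0,"jaw":-1},{"dx":0.9,"dy":-0.36,"dz":-0.03,"ax":0,"ay":0,"az":0,"jaw":-1},{"dx":1,"dy":-0.4,"dz":-0.03,"ax":0,"ay":0,"az":0,"jaw":-1}]'; python3 -m creep '[{"dx":0.3,"dy":-0.12,"dz":0,"ax":0,"ay":0,"az":0,"jaw":-1},{"dx":0.6,"dy":-0.24,"dz":0,"ax":0,"ay":0,"az":0,"jaw":-1},{"dx":0.9,"dy":-0.36,"dz":0,"ax":0,"ay":0,"az":0,"jaw":-1},{"dx":1,"dy":-0.4,"dz":0,"ax":0,"ay":0,"az":0,"jaw":-1}]'; python3 -m creep '[{"dx":0.25,"dy":-0.1,"dz":0,"ax":0,"ay":0,"az":0,"jaw":-1},{"dx":0.5,"dy":-0.2,"dz":0,"ax":0,"ay":0,"az":0,"jaw":-1},{"dx":0.75,"dy":-0.3,"dz":0,"ax":0,"ay":0,"az":0,"jaw":-1},{"dx":0.95,"dy":-0.4,"dz":0,"ax":0,"ay":0,"az":0,"jaw":-1},{"dx":0.95,"dy":-0.4,"dz":0,"ax":0,"ay":0,"az":0,"jaw":-1},{"dx":0.95,"dy":-0.4,"dz":0,"ax":0,"ay":0,"az":0,"jaw":-1}]'; python3 -c "
from h import *
go(.455,.112,.38,3.85)
a=optics.grab_frame('side')[100:260,180:350,::-1];b=optics.grab_frame('top')[120:280,290:460,::-1]
cv2.imwrite('pics/d.png',cv2.resize(np.hstack([a,b]),None,fx=2.3,fy=2.3,interpolation=2))"
```

```text
time: 14.9
tool_pos: [0.5681, -0.1243, 0.3851]
orientation: [[-0.071, 0.998, 0.0], [0.998, 0.071, 0.001], [0.001, 0.0, -1.0]]
ft_force: [-0.0, 0.5, 1.5]
gripper_width: 1.0
gripper_force: 0.0
time: 15.23
tool_pos: [0.5118, -0.008, 0.3852]
orientation: [[-0.071, 0.997, 0.001], [0.997, 0.071, 0.001], [0.001, 0.001, -1.0]]
ft_force: [-1.4, 0.4, -0.2]
gripper_width: 1.0
gripper_force: 0.0
time: 15.73
tool_pos: [0.4576, 0.0998, 0.385]
orientation: [[-0.07, 0.998, 0.001], [0.998, 0.07, -0.0], [-0.0, 0.001, -1.0]]
ft_force: [-0.7, 0.4, 0.6]
gripper_width: 1.0
gripper_force: 0.0
t 15.73 pos [0.4576 0.0998 0.385 ] F [-0.7  0.4  0.6] w 1.0 q6 3.8
d [ 0.103 -0.014  0.042] a [0.003 0.001 0.006]
```

View pics/d.png

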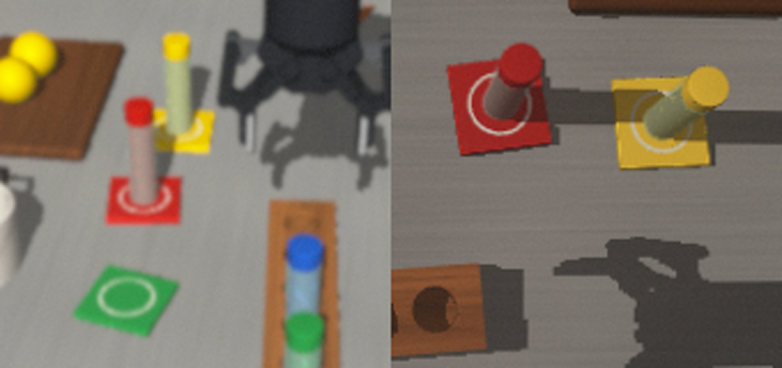

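Red and yellow stand upright inside their circles in both views. Next, blue.

```bash
python3 -c "
from h import *
print(world('top',(346.1,148.7),.128)-[.6403,-.1038,.128],world('top',(427.8,158.3),.128)-[.6238,-.2452,.128])"; python3 -m creep '[{"dx":0.1,"dy":-0.01,"dz":0.04,"ax":0,"ay":0,"az":0,"jaw":-1},{"dx":0.1,"dy":-0.01,"dz":0.04,"ax":0,"ay":0,"az":0,"jaw":-1},{"dx":0.1,"dy":-0.014,"dz":0.2,"ax":0,"ay":0,"az":0,"jaw":-1},{"dx":0.1,"dy":-0.014,"dz":0.4,"ax":0,"ay":0,"az":0,"jaw":-1},{"dx":0.1,"dy":-0.014,"dz":0.6,"ax":0,"ay":0,"az":0,"jaw":-1},{"dx":0.1,"dy":-0.014,"dz":0.8,"ax":0,"ay":0,"az":0,"jaw":-1},{"dx":0.1,"dy":-0.014,"dz":0.95,"ax":0,"ay":0,"az":0,"jaw":-1},{"dx":0.1,"dy":-0.014,"dz":0.95,"ax":0,"ay":0,"az":0,"jaw":-1}]'; python3 -c "
from h import *
go(.455,.112,.26,3.85)"
```

```text
[-1.99528064e-03  5.25086440e-05  0.00000000e+00] [-0.0022699   0.00043187  0.        ]
time: 16.5
tool_pos: [0.4548, 0.1098, 0.2663]
orientation: [[-0.067, 0.998, -0.007], [0.998, 0.067, -0.002], [-0.001, -0.007, -1.0]]
ft_force: [-1.5, 0.4, -0.1]
gripper_width: 0.996
gripper_force: 0.0
t 16.5 pos [0.4548 0.1098 0.2663] F [-1.5  0.4 -0.1] w 0.996 q6 5.2
d [0.018 0.003 0.052] a [-0.015  0.002 -0.001]
```

```bash
python3 -m creep '[{"dx":0.01,"dy":0.002,"dz":0.03,"ax":0,"ay":0,"az":0,"jaw":-1},{"dx":0.01,"dy":0.002,"dz":0.05,"ax":0,"ay":0,"az":0,"jaw":-1},{"dx":0.01,"dy":0.002,"dz":0.05,"ax":0,"ay":0,"az":0,"jaw":-1},{"dx":0.01,"dy":0.002,"dz":0.05,"ax":0,"ay":0,"az":0,"jaw":1},{"dx":0.01,"dy":0.002,"dz":0.05,"ax":0,"ay":0,"az":0,"jaw":1},{"dx":0.01,"dy":0.002,"dz":0.05,"ax":0,"ay":0,"az":0,"jaw":1},{"dx":0.01,"dy":0.002,"dz":0.05,"ax":0,"ay":0,"az":0,"jaw":1},{"dx":0.01,"dy":0.002,"dz":0.05,"ax":0,"ay":0,"az":0,"jaw":1},{"dx":0.01,"dy":0.002,"dz":0.05,"ax":0,"ay":0,"az":0,"jaw":1},{"dx":0.01,"dy":0.002,"dz":0.05,"ax":0,"ay":0,"az":0,"jaw":1},{"dx":0.01,"dy":0.002,"dz":0.05,"ax":0,"ay":0,"az":0,"jaw":1},{"dx":0.01,"dy":0.002,"dz":0.05,"ax":0,"ay":0,"az":0,"jaw":1}]' ; python3 -m creep '[{"dx":0,"dy":0,"dz":-0.1,"ax":0,"ay":0,"az":0,"jaw":1},{"dx":0,"dy":0,"dz":-0.2,"ax":0,"ay":0,"az":0,"jaw":1},{"dx":0,"dy":0,"dz":-0.3,"ax":0,"ay":0,"az":0,"jaw":1},{"dx":0,"dy":0,"dz":-0.4,"ax":0,"ay":0,"az":0,"jaw":1},{"dx":0,"dy":0,"dz":-0.5,"ax":0,"ay":0,"az":0,"jaw":1},{"dx":0,"dy":0,"dz":-0.6,"ax":0,"ay":0,"az":0,"jaw":1},{"dx":0,"dy":0,"dz":-0.6,"ax":0,"ay":0,"az":0,"jaw":1},{"dx":0,"dy":0,"dz":-0.6,"ax":0,"ay":0,"az":0,"jaw":1},{"dx":0,"dy":0,"dz":-0.6,"ax":0,"ay":0,"az":0,"jaw":1}]' ; python3 -c "
from h import *
go(.617,.277,.33,3.85)"
```

```text
time: 17.5
tool_pos: [0.4556, 0.1122, 0.2647]
orientation: [[-0.068, 0.998, 0.0], [0.998, 0.068, 0.0], [-0.0, 0.0, -1.0]]
ft_force: [-3.6, -0.3, 6.1]
gripper_width: 0.359
gripper_force: 59.0
time: 18.25
tool_pos: [0.4555, 0.1122, 0.3355]
orientation: [[-0.068, 0.998, -0.001], [0.998, 0.068, -0.0], [-0.0, -0.001, -1.0]]
ft_force: [-1.1, -0.4, -1.0]
gripper_width: 0.357
gripper_force: 59.3
t 18.25 pos [0.4555 0.1122 0.3355] F [-1.1 -0.4 -1. ] w 0.357 q6 5.4
d [1.279 1.436 0.044] a [-0.002  0.     0.002]
```

```bash
python3 -m creep '[{"dx":0.08,"dy":0.12,"dz":0,"ax":0,"ay":0,"az":0,"jaw":1},{"dx":0.22,"dy":0.3,"dz":0,"ax":0,"ay":0,"az":0,"jaw":1},{"dx":0.4,"dy":0.5,"dz":0,"ax":0,"ay":0,"az":0,"jaw":1},{"dx":0.58,"dy":0.7,"dz":0,"ax":0,"ay":0,"az":0,"jaw":1},{"dx":0.75,"dy":0.87,"dz":0,"ax":0,"ay":0,"az":0,"jaw":1},{"dx":0.86,"dy":0.96,"dz":0,"ax":0,"ay":0,"az":0,"jaw":1},{"dx":0.9,"dy":1,"dz":0,"ax":0,"ay":0,"az":0,"jaw":1},{"dx":0.9,"dy":1,"dz":0,"ax":0,"ay":0,"az":0,"jaw":1},{"dx":0.9,"dy":1,"dz":0,"ax":0,"ay":0,"az":0,"jaw":1}]'; python3 -c "
from h import *
go(.617,.277,.27,3.85)"
```

```text
time: 19.0
tool_pos: [0.5677, 0.2277, 0.3354]
orientation: [[-0.068, 0.998, -0.002], [0.998, 0.068, -0.001], [-0.001, -0.002, -1.0]]
ft_force: [0.4, 0.0, -0.2]
gripper_width: 0.366
gripper_force: 59.5
t 19.0 pos [0.5677 0.2277 0.3354] F [ 0.4  0.  -0.2] w 0.366 q6 14.5
d [0.383 0.439 0.544] a [-0.003  0.002  0.002]
```

```bash
python3 -m creep '[{"dx":0.1,"dy":0.11,"dz":0.03,"ax":0,"ay":0,"az":0,"jaw":1},{"dx":0.22,"dy":0.25,"dz":0.1,"ax":0,"ay":0,"az":0,"jaw":1},{"dx":0.33,"dy":0.38,"dz":0.18,"ax":0,"ay":0,"az":0,"jaw":1},{"dx":0.38,"dy":0.44,"dz":0.26,"ax":0,"ay":0,"az":0,"jaw":1},{"dx":0.38,"dy":0.44,"dz":0.34,"ax":0,"ay":0,"az":0,"jaw":1},{"dx":0.38,"dy":0.44,"dz":0.42,"ax":0,"ay":0,"az":0,"jaw":1},{"dx":0.38,"dy":0.44,"dz":0.48,"ax":0,"ay":0,"az":0,"jaw":1},{"dx":0.38,"dy":0.44,"dz":0.52,"ax":0,"ay":0,"az":0,"jaw":1},{"dx":0.38,"dy":0.44,"dz":0.54,"ax":0,"ay":0,"az":0,"jaw":1},{"dx":0.38,"dy":0.44,"dz":0.54,"ax":0,"ay":0,"az":0,"jaw":1}]'; python3 -c "
from h import *
go(.617,.277,.2627,3.85)"
```

```text
time: 19.83
tool_pos: [0.6173, 0.2767, 0.2712]
orientation: [[-0.068, 0.998, -0.001], [0.998, 0.068, -0.0], [-0.0, -0.001, -1.0]]
ft_force: [-0.1, 0.4, -0.8]
gripper_width: 0.361
gripper_force: 59.7
t 19.83 pos [0.6173 0.2767 0.2712] F [-0.1  0.4 -0.8] w 0.361 q6 17.1
d [ 0.003 -0.002  0.071] a [-0.001  0.001  0.001]
```

```bash
python3 -m creep '[{"dx":0,"dy":0,"dz":0.02,"ax":0,"ay":0,"az":0,"jaw":1},{"dx":0,"dy":0,"dz":0.04,"ax":0,"ay":0,"az":0,"jaw":1},{"dx":0,"dy":0,"dz":0.06,"ax":0,"ay":0,"az":0,"jaw":1},{"dx":0,"dy":0,"dz":0.07,"ax":0,"ay":0,"az":0,"jaw":1},{"dx":0,"dy":0,"dz":0.082,"ax":0,"ay":0,"az":0,"jaw":1},{"dx":0,"dy":0,"dz":0.082,"ax":0,"ay":0,"az":0,"jaw":1}]'
```

```text
time: 20.33
tool_pos: [0.6176, 0.2773, 0.2628]
orientation: [[-0.068, 0.998, 0.001], [0.998, 0.068, 0.0], [0.0, 0.001, -1.0]]
ft_force: [-2.8, -1.5, 3.7]
gripper_width: 0.361
gripper_force: 60.3
```

In contact at 3.7 N, at the expected height. Releasing.

```bash
python3 -m creep '[{"dx":0,"dy":0,"dz":-0.005,"ax":0,"ay":0,"az":0,"jaw":0.3},{"dx":0,"dy":0,"dz":-0.005,"ax":0,"ay":0,"az":0,"jaw":0.2},{"dx":0,"dy":0,"dz":-0.005,"ax":0,"ay":0,"az":0,"jaw":0.1},{"dx":0,"dy":0,"dz":-0.005,"ax":0,"ay":0,"az":0,"jaw":-0.3},{"dx":0,"dy":0,"dz":-0.01,"ax":0,"ay":0,"az":0,"jaw":-0.7},{"dx":0,"dy":0,"dz":-0.03,"ax":0,"ay":0,"az":0,"jaw":-1},{"dx":0,"dy":0,"dz":-0.03,"ax":0,"ay":0,"az":0,"jaw":-1},{"dx":0,"dy":0,"dz":-0.1,"ax":0,"ay":0,"az":0,"jaw":-1},{"dx":0,"dy":0,"dz":-0.3,"ax":0,"ay":0,"az":0,"jaw":-1},{"dx":0,"dy":0,"dz":-0.6,"ax":0,"ay":0,"az":0,"jaw":-1},{"dx":0,"dy":0,"dz":-0.9,"ax":0,"ay":0,"az":0,"jaw":-1},{"dx":0,"dy":0,"dz":-1,"ax":0,"ay":0,"az":0,"jaw":-1}]'; python3 -c "
from h import *
go(.4485,.2155,.385,3.85)"
```

```text
time: 21.33
tool_pos: [0.6173, 0.2771, 0.3897]
orientation: [[-0.068, 0.998, 0.009], [0.998, 0.068, 0.004], [0.003, 0.01, -1.0]]
ft_force: [0.5, -0.8, 2.0]
gripper_width: 0.997
gripper_force: 0.0
t 21.33 pos [0.6173 0.2771 0.3897] F [ 0.5 -0.8  2. ] w 0.997 q6 17.2
d [-0.417 -1.439  0.024] a [ 0.019 -0.006  0.002]
```

```bash
python3 -m creep '[{"dx":-0.09,"dy":-0.3,"dz":0,"ax":0,"ay":0,"az":0,"jaw":-1},{"dx":-0.18,"dy":-0.6,"dz":0,"ax":0,"ay":0,"az":0,"jaw":-1},{"dx":-0.27,"dy":-0.85,"dz":0,"ax":0,"ay":0,"az":0,"jaw":-1},{"dx":-0.3,"dy":-1,"dz":0,"ax":0,"ay":0,"az":0,"jaw":-1},{"dx":-0.3,"dy":-1,"dz":0,"ax":0,"ay":0,"az":0,"jaw":-1},{"dx":-0.3,"dy":-1,"dz":0,"ax":0,"ay":0,"az":0,"jaw":-1}]'; python3 -c "
from h import *
go(.4485,.2155,.385,3.85)
a=optics.grab_frame('side')[190:350,180:350,::-1]
cv2.imwrite('pics/e.png',cv2.resize(a,None,fx=2.3,fy=2.3,interpolation=2))"
```

```text
time: 21.83
tool_pos: [0.4998, 0.233, 0.3827]
orientation: [[-0.068, 0.998, 0.002], [0.998, 0.068, 0.001], [0.0, 0.002, -1.0]]
ft_force: [0.8, 0.4, 0.0]
gripper_width: 1.002
gripper_force: 0.0
t 21.83 pos [0.4998 0.233  0.3827] F [0.8 0.4 0. ] w 1.002 q6 17.3
d [-0.117 -0.437 -0.02 ] a [ 0.004 -0.001  0.002]
```

View pics/e.png

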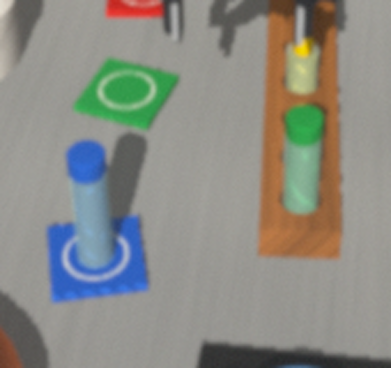

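Blue stands centred in its circle, base at about (97,255). Last, green.

```bash
python3 -m creep '[{"dx":-0.06,"dy":-0.22,"dz":0,"ax":0,"ay":0,"az":0,"jaw":-1},{"dx":-0.117,"dy":-0.437,"dz":0,"ax":0,"ay":0,"az":0,"jaw":-1},{"dx":-0.117,"dy":-0.437,"dz":0,"ax":0,"ay":0,"az":0,"jaw":-1},{"dx":-0.117,"dy":-0.437,"dz":0.2,"ax":0,"ay":0,"az":0,"jaw":-1},{"dx":-0.117,"dy":-0.437,"dz":0.4,"ax":0,"ay":0,"az":0,"jaw":-1},{"dx":-0.117,"dy":-0.437,"dz":0.6,"ax":0,"ay":0,"az":0,"jaw":-1},{"dx":-0.117,"dy":-0.437,"dz":0.8,"ax":0,"ay":0,"az":0,"jaw":-1},{"dx":-0.117,"dy":-0.437,"dz":0.9,"ax":0,"ay":0,"az":0,"jaw":-1},{"dx":-0.117,"dy":-0.437,"dz":0.95,"ax":0,"ay":0,"az":0,"jaw":-1},{"dx":-0.117,"dy":-0.437,"dz":0.95,"ax":0,"ay":0,"az":0,"jaw":-1}]'; python3 -c "
from h import *
go(.4483,.2155,.26,3.85)"
```

```text
time: 22.72
tool_pos: [0.4493, 0.2156, 0.2667]
orientation: [[-0.068, 0.998, -0.002], [0.998, 0.068, -0.001], [-0.001, -0.002, -1.0]]
ft_force: [1.3, -0.4, 0.8]
gripper_width: 1.005
gripper_force: 0.0
t 22.72 pos [0.4493 0.2156 0.2667] F [ 1.3 -0.4  0.8] w 1.005 q6 17.5
d [-0.001 -0.009  0.056] a [-0.004  0.001  0.001]
```

```bash
python3 -m creep '[{"dx":0,"dy":-0.008,"dz":0.03,"ax":0,"ay":0,"az":0,"jaw":-1},{"dx":0,"dy":-0.008,"dz":0.05,"ax":0,"ay":0,"az":0,"jaw":-1},{"dx":0,"dy":-0.008,"dz":0.05,"ax":0,"ay":0,"az":0,"jaw":-1},{"dx":0,"dy":-0.008,"dz":0.05,"ax":0,"ay":0,"az":0,"jaw":1},{"dx":0,"dy":-0.008,"dz":0.05,"ax":0,"ay":0,"az":0,"jaw":1},{"dx":0,"dy":-0.008,"dz":0.05,"ax":0,"ay":0,"az":0,"jaw":1},{"dx":0,"dy":-0.008,"dz":0.05,"ax":0,"ay":0,"az":0,"jaw":1},{"dx":0,"dy":-0.008,"dz":0.05,"ax":0,"ay":0,"az":0,"jaw":1},{"dx":0,"dy":-0.008,"dz":0.05,"ax":0,"ay":0,"az":0,"jaw":1},{"dx":0,"dy":-0.008,"dz":0.05,"ax":0,"ay":0,"az":0,"jaw":1},{"dx":0,"dy":-0.008,"dz":0.05,"ax":0,"ay":0,"az":0,"jaw":1},{"dx":0,"dy":-0.008,"dz":0.05,"ax":0,"ay":0,"az":0,"jaw":1}]' ; python3 -m creep '[{"dx":0,"dy":0,"dz":-0.1,"ax":0,"ay":0,"az":0,"jaw":1},{"dx":0,"dy":0,"dz":-0.2,"ax":0,"ay":0,"az":0,"jaw":1},{"dx":0,"dy":0,"dz":-0.3,"ax":0,"ay":0,"az":0,"jaw":1},{"dx":0,"dy":0,"dz":-0.4,"ax":0,"ay":0,"az":0,"jaw":1},{"dx":0,"dy":0,"dz":-0.5,"ax":0,"ay":0,"az":0,"jaw":1},{"dx":0,"dy":0,"dz":-0.6,"ax":0,"ay":0,"az":0,"jaw":1},{"dx":0,"dy":0,"dz":-0.6,"ax":0,"ay":0,"az":0,"jaw":1},{"dx":0,"dy":0,"dz":-0.6,"ax":0,"ay":0,"az":0,"jaw":1},{"dx":0,"dy":0,"dz":-0.6,"ax":0,"ay":0,"az":0,"jaw":1}]' ; python3 -c "
from h import *
go(.6303,.064,.33,3.85)"
```

```text
time: 23.72
tool_pos: [0.4479, 0.2155, 0.262]
orientation: [[-0.068, 0.998, 0.0], [0.998, 0.068, 0.0], [0.0, 0.0, -1.0]]
ft_force: [-2.7, -0.3, 5.0]
gripper_width: 0.36
gripper_force: 59.3
time: 24.47
tool_pos: [0.4478, 0.2154, 0.3331]
orientation: [[-0.068, 0.998, -0.001], [0.998, 0.068, -0.0], [-0.0, -0.001, -1.0]]
ft_force: [0.7, -0.9, -2.2]
gripper_width: 0.362
gripper_force: 59.5
t 24.47 pos [0.4478 0.2154 0.3331] F [ 0.7 -0.9 -2.2] w 0.362 q6 17.5
d [-1.362  1.431  0.025] a [-0.002  0.001  0.002]
```

Contact is expected at flange z 0.260.

```bash
python3 -m creep '[{"dx":-0.08,"dy":0.12,"dz":0,"ax":0,"ay":0,"az":0,"jaw":1},{"dx":-0.22,"dy":0.3,"dz":0,"ax":0,"ay":0,"az":0,"jaw":1},{"dx":-0.4,"dy":0.5,"dz":0,"ax":0,"ay":0,"az":0,"jaw":1},{"dx":-0.6,"dy":0.7,"dz":0,"ax":0,"ay":0,"az":0,"jaw":1},{"dx":-0.78,"dy":0.87,"dz":0,"ax":0,"ay":0,"az":0,"jaw":1},{"dx":-0.91,"dy":0.96,"dz":0,"ax":0,"ay":0,"az":0,"jaw":1},{"dx":-0.95,"dy":1,"dz":0,"ax":0,"ay":0,"az":0,"jaw":1},{"dx":-0.95,"dy":1,"dz":0,"ax":0,"ay":0,"az":0,"jaw":1},{"dx":-0.95,"dy":1,"dz":0,"ax":0,"ay":0,"az":0,"jaw":1}]'; python3 -c "
from h import *
go(.6303,.064,.268,3.85)"
```

```text
time: 25.22
tool_pos: [0.5751, 0.1103, 0.3327]
orientation: [[-0.068, 0.998, -0.002], [0.998, 0.068, 0.0], [0.0, -0.002, -1.0]]
ft_force: [0.0, 0.5, -2.4]
gripper_width: 0.359
gripper_force: 59.7
t 25.22 pos [0.5751 0.1103 0.3327] F [ 0.   0.5 -2.4] w 0.359 q6 3.3
d [-0.416  0.434  0.539] a [-0.004 -0.001  0.001]
```

```bash
python3 -m creep '[{"dx":-0.1,"dy":0.11,"dz":0.03,"ax":0,"ay":0,"az":0,"jaw":1},{"dx":-0.22,"dy":0.25,"dz":0.1,"ax":0,"ay":0,"az":0,"jaw":1},{"dx":-0.35,"dy":0.38,"dz":0.18,"ax":0,"ay":0,"az":0,"jaw":1},{"dx":-0.415,"dy":0.433,"dz":0.26,"ax":0,"ay":0,"az":0,"jaw":1},{"dx":-0.415,"dy":0.433,"dz":0.34,"ax":0,"ay":0,"az":0,"jaw":1},{"dx":-0.415,"dy":0.433,"dz":0.42,"ax":0,"ay":0,"az":0,"jaw":1},{"dx":-0.415,"dy":0.433,"dz":0.48,"ax":0,"ay":0,"az":0,"jaw":1},{"dx":-0.415,"dy":0.433,"dz":0.52,"ax":0,"ay":0,"az":0,"jaw":1},{"dx":-0.415,"dy":0.433,"dz":0.54,"ax":0,"ay":0,"az":0,"jaw":1},{"dx":-0.415,"dy":0.433,"dz":0.54,"ax":0,"ay":0,"az":0,"jaw":1}]'; python3 -c "
from h import *
go(.6303,.064,.26,3.85)"
```

```text
time: 26.05
tool_pos: [0.6303, 0.0643, 0.2685]
orientation: [[-0.069, 0.998, -0.001], [0.998, 0.069, -0.0], [0.0, -0.001, -1.0]]
ft_force: [-0.1, -0.0, -1.3]
gripper_width: 0.361
gripper_force: 59.9
t 26.05 pos [0.6303 0.0643 0.2685] F [-0.1 -0.  -1.3] w 0.361 q6 -1.5
d [-0.003  0.     0.071] a [-0.001 -0.     0.003]
```

```bash
python3 -m creep '[{"dx":0,"dy":0,"dz":0.02,"ax":0,"ay":0,"az":0,"jaw":1},{"dx":0,"dy":0,"dz":0.04,"ax":0,"ay":0,"az":0,"jaw":1},{"dx":0,"dy":0,"dz":0.06,"ax":0,"ay":0,"az":0,"jaw":1},{"dx":0,"dy":0,"dz":0.07,"ax":0,"ay":0,"az":0,"jaw":1},{"dx":0,"dy":0,"dz":0.082,"ax":0,"ay":0,"az":0,"jaw":1},{"dx":0,"dy":0,"dz":0.082,"ax":0,"ay":0,"az":0,"jaw":1}]'
```

```text
time: 26.55
tool_pos: [0.6307, 0.0637, 0.2601]
orientation: [[-0.068, 0.998, 0.001], [0.998, 0.068, -0.0], [-0.0, 0.001, -1.0]]
ft_force: [-3.4, -0.3, 3.9]
gripper_width: 0.357
gripper_force: 60.4
```

Contact is good again. Release, rise, then retreat.

```bash
python3 -m creep '[{"dx":0,"dy":0,"dz":-0.005,"ax":0,"ay":0,"az":0,"jaw":0.3},{"dx":0,"dy":0,"dz":-0.005,"ax":0,"ay":0,"az":0,"jaw":0.2},{"dx":0,"dy":0,"dz":-0.005,"ax":0,"ay":0,"az":0,"jaw":0.1},{"dx":0,"dy":0,"dz":-0.005,"ax":0,"ay":0,"az":0,"jaw":-0.3},{"dx":0,"dy":0,"dz":-0.01,"ax":0,"ay":0,"az":0,"jaw":-0.7},{"dx":0,"dy":0,"dz":-0.03,"ax":0,"ay":0,"az":0,"jaw":-1},{"dx":0,"dy":0,"dz":-0.03,"ax":0,"ay":0,"az":0,"jaw":-1},{"dx":0,"dy":0,"dz":-0.1,"ax":0,"ay":0,"az":0,"jaw":-1},{"dx":0,"dy":0,"dz":-0.3,"ax":0,"ay":0,"az":0,"jaw":-1},{"dx":0,"dy":0,"dz":-0.6,"ax":0,"ay":0,"az":0,"jaw":-1},{"dx":0,"dy":0,"dz":-0.9,"ax":0,"ay":0,"az":0,"jaw":-1},{"dx":0,"dy":0,"dz":-1,"ax":0,"ay":0,"az":0,"jaw":-1}]'; for i in 1 2; do :; done; python3 -m creep '[{"dx":-0.3,"dy":-0.3,"dz":-0.1,"ax":0,"ay":0,"az":0,"jaw":-1},{"dx":-0.6,"dy":-0.6,"dz":-0.1,"ax":0,"ay":0,"az":0,"jaw":-1},{"dx":-0.9,"dy":-0.9,"dz":-0.1,"ax":0,"ay":0,"az":0,"jaw":-1},{"dx":-1,"dy":-1,"dz":-0.1,"ax":0,"ay":0,"az":0,"jaw":-1},{"dx":-1,"dy":-1,"dz":-0.1,"ax":0,"ay":0,"az":0,"jaw":-1}]';  python3 -m creep '[{"dx":-0.3,"dy":-0.25,"dz":0,"ax":0,"ay":0,"az":0,"jaw":-1},{"dx":-0.6,"dy":-0.5,"dz":0,"ax":0,"ay":0,"az":0,"jaw":-1},{"dx":-0.9,"dy":-0.7,"dz":0,"ax":0,"ay":0,"az":0,"jaw":-1},{"dx":-1,"dy":-0.8,"dz":0,"ax":0,"ay":0,"az":0,"jaw":-1},{"dx":-1,"dy":-0.8,"dz":0,"ax":0,"ay":0,"az":0,"jaw":-1},{"dx":-1,"dy":-0.8,"dz":0,"ax":0,"ay":0,"az":0,"jaw":-1}]'; python3 -c "
from h import *
a=optics.grab_frame('side')[130:330,180:360,::-1];b=optics.grab_frame('top')[120:320,120:460,::-1]
cv2.imwrite('pics/f.png',cv2.resize(np.hstack([a,b]),None,fx=1.53,fy=1.53,interpolation=2))"
```

```text
time: 27.55
tool_pos: [0.6306, 0.0638, 0.3867]
orientation: [[-0.068, 0.998, 0.01], [0.998, 0.068, 0.0], [-0.0, 0.01, -1.0]]
ft_force: [0.4, -0.5, 2.2]
gripper_width: 0.999
gripper_force: 0.0
time: 27.97
tool_pos: [0.5161, -0.0676, 0.3918]
orientation: [[-0.064, 0.998, -0.0], [0.998, 0.064, -0.002], [-0.002, -0.0, -1.0]]
ft_force: [-0.6, -0.1, 0.2]
gripper_width: 1.001
gripper_force: 0.0
time: 28.47
tool_pos: [0.4308, -0.1913, 0.3917]
orientation: [[-0.065, 0.998, 0.001], [0.998, 0.065, -0.0], [-0.001, 0.001, -1.0]]
ft_force: [0.5, -0.1, -0.3]
gripper_width: 1.001
gripper_force: 0.0
```

View pics/f.png

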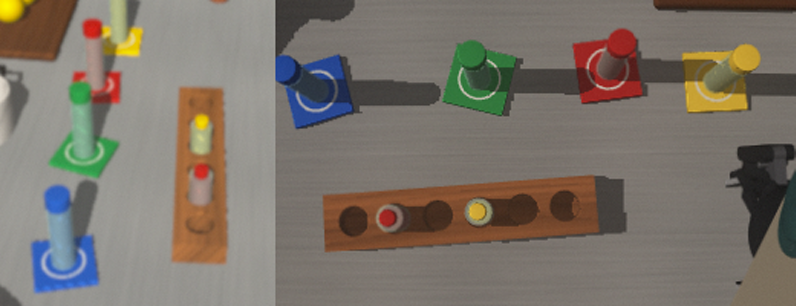

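All four vials stand upright in their circles and both short vials are still in their holes. The arm is clear, so I'm handing in.

```bash
python3 -c "
from rig import workorder
print(workorder.close_job())"
```

```text
the job is handed in; nothing more can be done
None
```

The job is handed in after about 28 s of robot time: in the last pictures all four tall vials stand upright inside the circles on their own tiles and both short vials are still in the stand, though the hand-in call returned no verdict.

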